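Load the kiln shelf with the glazed pots

TASK

Load the kiln shelf: stand each of the four glazed pots (blue vase, green tumbler, yellow tea bowl, red lidded jar) upright in the middle of the white setter disc that bears a glaze spot of its own colour. Fill the back row (farther from the robot) first: both tall pots, the blue and the green, must stand on their discs before you put the yellow or the red one on the front row. Set the pots down without dropping them, and leave the two unglazed buff pots where they are.

Things in the scene. Friction and masses are not known exactly. Their poses are not given: they have to be found in the camera images.
- vase_blue: Loose glossy blue bottle-shaped vase, 100 mm tall: straight round body 54 mm across from 12 to 70 mm height, thin neck 24 mm across above 84 mm with a 32 mm lip; about 0.26 kg. Origin: centre of its underside; z up; it is round, so its yaw means nothing.
- tumbler_green: Loose glossy green tumbler, open at the top, 90 mm tall, 50 mm across at the foot and 52 mm at the rim, wall 4 mm; about 0.18 kg. Origin: centre of its underside; z up; it is round, so its yaw means nothing.
- bowl_yellow: Loose glossy yellow tea bowl, open at the top, 48 mm tall, foot 46 mm across, nearly straight wall 58 to 60 mm across from 16 mm height to the rim, wall 4 mm; about 0.13 kg. Origin: centre of its underside; z up; it is round, so its yaw means nothing.
- jar_red: Loose glossy red jar with its lid on (one solid piece), 63 mm tall with the lid's knob: straight body 54 mm across from 6 to 40 mm height, lid 58 mm across from 40 to 48 mm, small knob above; about 0.16 kg. Origin: centre of its underside; z up; it is round, so its yaw means nothing.
- disc_blue: The blue-spotted setter disc in the back row on the kiln shelf: white ceramic, 90 mm across, 8 mm thick, with a flat blue spot 62 mm across in its middle. Fixed. Origin: centre of its underside, on the shelf's top, 15 mm above the table; a pot standing on it has its foot 8 mm above this origin. Shelf: a fixed grey-brown slab 260 x 280 x 15 mm. Disc centres: rows 120 mm apart, 132 mm along a row.
- disc_green: The green-spotted setter disc in the back row on the kiln shelf: white ceramic, 90 mm across, 8 mm thick, with a flat green spot 62 mm across in its middle. Fixed. Origin: centre of its underside, on the shelf's top, 15 mm above the table; a pot standing on it has its foot 8 mm above this origin.
- disc_yellow: The yellow-spotted setter disc in the front row on the kiln shelf: white ceramic, 90 mm across, 8 mm thick, with a flat yellow spot 62 mm across in its middle. Fixed. Origin: centre of its underside, on the shelf's top, 15 mm above the table; a pot standing on it has its foot 8 mm above this origin.
- disc_red: The red-spotted setter disc in the front row on the kiln shelf: white ceramic, 90 mm across, 8 mm thick, with a flat red spot 62 mm across in its middle. Fixed. Origin: centre of its underside, on the shelf's top, 15 mm above the table; a pot standing on it has its foot 8 mm above this origin.
- bisque_tumbler: Unglazed dull buff tumbler of the green one's shape (90 mm tall, 52 mm across), loose, to be left alone. Origin: centre of its underside; z up; it is round, so its yaw means nothing.
- bisque_bowl: Unglazed dull buff tea bowl of the yellow one's shape (48 mm tall, 60 mm across), loose, to be left alone. Origin: centre of its underside; z up; it is round, so its yaw means nothing.
There are look-alikes about, which are no part of the job. What is meant by the tumbler_green is not pink or purple, and is the smaller of those in its own colour.

How it is judged:
On the way, in this order (a step that is already met when the one before it is completed fails the run):
1. both tall pots stand on their own discs in the back row (horizontal distance between vase_blue and disc_blue below 0.012 m and z of vase_blue in the frame of disc_blue between 0.004 and 0.012 m and angle between each of vase_blue, tumbler_green's own z axis and vertical below 0.15 rad and horizontal distance between tumbler_green and disc_green below 0.012 m and z of tumbler_green in the frame of disc_green between 0.004 and 0.012 m), for 0.2 s.
2. the low pots stand on their own discs in the front row too (all of step 1 and horizontal distance between bowl_yellow and disc_yellow below 0.012 m and z of bowl_yellow in the frame of disc_yellow between 0.004 and 0.012 m and angle between each of bowl_yellow, jar_red's own z axis and vertical below 0.15 rad and horizontal distance between jar_red and disc_red below 0.012 m and z of jar_red in the frame of disc_red between 0.004 and 0.012 m), for 0.2 s.
At the end, for the whole second after the job is handed in: Each glazed pot stands at rest and upright (within 0.15 rad) on the disc of its colour, its centre within 12 mm of the disc's centre and its foot on the disc; both unglazed pots are within 20 mm of where they began (all of step 2 and linear speed of each of vase_blue, tumbler_green, bowl_yellow, jar_red below 0.02 m/s and distance of each of bisque_tumbler, bisque_bowl from where it was at the start of the episode below 0.02 m); the robot touches nothing.
It fails at once if an unglazed pot was moved (more than 20 mm) (distance of any of bisque_tumbler, bisque_bowl from where it was at the start of the episode above 0.02 m).
It fails at once if a glazed pot was dropped or thrown (over 0.5 m/s while touching nothing) ((linear speed of vase_blue above 0.5 m/s and contact force between vase_blue and anything else below 0.01 N) or (linear speed of tumbler_green above 0.5 m/s and contact force between tumbler_green and anything else below 0.01 N) or (linear speed of bowl_yellow above 0.5 m/s and contact force between bowl_yellow and anything else below 0.01 N) or (linear speed of jar_red above 0.5 m/s and contact force between jar_red and anything else below 0.01 N)).
It fails at once if a low pot was put on its disc in the front row before both tall pots were on the back row (((horizontal distance between bowl_yellow and disc_yellow below 0.012 m and z of bowl_yellow in the frame of disc_yellow between 0.004 and 0.012 m and angle between bowl_yellow's own z axis and vertical below 0.15 rad) or (horizontal distance between jar_red and disc_red below 0.012 m and z of jar_red in the frame of disc_red between 0.004 and 0.012 m and angle between jar_red's own z axis and vertical below 0.15 rad)) and (horizontal distance between vase_blue and disc_blue above 0.03 m or horizontal distance between tumbler_green and disc_green above 0.03 m)).
It also fails if it takes over 120 s, if anything falls off the work surface, if the arm or the gripper's body presses on something with over 40 N, if the wrist force passes 120 N, or if a joint passes its speed limit or range.

ROBOT

A 7-joint arm with a two-finger parallel gripper is mounted at the origin on the work surface. World frame = base frame: x ahead of the robot, y to its left, z up, the work surface at z = 0. Lengths are in m, angles in rad, forces in N, time in s.
With the tool pointing down it reaches from about 0.4 to 0.925 m from the base axis. Payload 5.6 kg.
Tool frame: the origin (TCP) lies on the centre line of the jaws, within the pads' length; the fingertips stand 17 mm ahead of it and the grasp point (between the pads) lies 2 mm behind it (robot.finger_overhang is the distance from the TCP to the fingertips, in m); z points along the fingers, y is the line along which they close (so a half turn about z gives the same grasp; the last joint's range is limited). The gripper opens to 85 mm and grips with 20 to 120 N. Pads are 22 mm wide; open, the fingers measure 114 mm over their backs; the gripper's body (76 mm by 85 mm) begins 54 mm behind the grasp point. The pads swing forward as they close: fully open they stand 13 mm farther back than shut.
Start: joints at [1.199, 0.468, -0.012, 1.603, 0.006, 1.071, -0.056], TCP at [0.21, -0.615, 0.248] pointing down, gripper open.
Joint ranges: [-2.53, 2.53], [-0.31, 2.02], [-1.57, 1.55], [0.28, 2.44], [-1.29, 4.43], [0.15, 1.84], [-2.92, 2.92]. Speed limits (rad/s): [2.57, 2.57, 3.14, 3.14, 3.14, 3.14, 3.14].

INTERFACE

Orientations are given as a 3x3 rotation matrix whose columns are the frame's x, y, z axes.
In Python, from bench import robot, eyes gives the robot as it stands. The module is installed in compiled form; this text tells all that it offers.
- The arm moves only by the tool carry_out, never from a script. Its argument "motion" is a list of rows, each a list of 5 numbers: the gripper's target within -1 to 1 (fully open at 1, half-way at 0, shut at -1), then the shift along the tool's x, y, z in mm, then the turn about the tool's z in rad. A call has 1 to 12 rows; each row is the pose to reach, as a shift and turn from the pose commanded when the call began, along the tool's axes at that moment; what a row does not reach only later rows make up. A row lasts 1/10 s, in which the tool goes at most 50 mm and 8.59 degrees, less where a joint would pass 70% of its speed; a pose out of reach is approached as far as the arm can. A call with a gripper value outside its range is refused whole. The fingers move at their own pace and stop on an object; "force" is the grip in N (left out, the last holds). Time passes only in rows, so rows that repeat a pose let the fingers close. It gives the time, the measured TCP pose, the force, the opening and the grip force at its end, in the units of the state.
- robot.state(): the state, without advancing time (a new reading comes with each control period).
- eyes.grab_frame(name): name is "scene" or "side" or "wrist"; returns the picture (384x512x3 uint8, blue, green, red); there is no depth.
- eyes.get_calibration(name): a dict with "intrinsics" (3x3 intrinsics, pixels), "distortion" ([k1, k2, p1, p2, k3] as OpenCV has them; the pictures are not rectified), "camera_from_world" (4x4, takes a point from world to camera coordinates); the wrist camera has in their place "tool_from_camera" (4x4, takes a point from camera to tool coordinates, whose origin is the TCP and whose axes are the flange's). Camera axes: x right, y down, z forward; pixel columns grow to the right and rows downward; lengths in m; the calibration is good to about 2 mm. A picture is of the moment at which its call begins: read the wrist's pose just before it. get_calibration takes no time and is no camera call.
- robot.job_done(): hands the job in; it is judged then, once.
The state is a dict: "time_s": time; "joints": joint angles; "joint_vel": joint speeds; "joint_efforts": joint torques, N m; "tool_pos": TCP position; "eef_rot": TCP orientation; "wrist_force": force on the tool from outside, world axes, zero at the start; "moment": the same for the moment, N m; "grip_width": finger opening in m; "grasp_force": force on a finger pad.
Only numpy, scipy, OpenCV 4.12 (cv2) and the standard library are available. Lean on these libraries where they do the work, as an engineer would, in place of code of your own. Each camera call takes 0.05 s, during which the arm holds its last target. There are 200 camera calls.

## Working session

There is one attempt and no reset: what is moved stays moved. The work goes in short steps, Python scripts to look and compute and a tool call to move; the robot and the scene stay as the last step left them, time stands still between calls to the robot, and variables do not carry over. Pictures are saved under pics/ and viewed, at most 14 in all, crops included, and the job is handed in when it is done.

Besides the shell and the picture viewer there is one more tool, called as a command line: name --pt "numbers of a row" for each row, then --argument value for the rest. carry_out: Moves the arm, as the interface text tells. Its arguments: {"type":"object","properties":{"motion":{"type":"array"},"force":{"type":"number"}},"required":["motion"]}

```bash
mkdir -p pics; cat > h.py <<'E'
import numpy as np, cv2
from bench import robot, eyes
def ray(cam,uv,st=None):
    c=eyes.get_calibration(cam); K=np.array(c["intrinsics"]);D=np.array(c["distortion"])
    p=cv2.undistortPoints(np.array([[uv]],float),K,D)[0,0]
    d=np.array([p[0],p[1],1.])
    if cam=="wrist":
        st=st or robot.state(); T=np.array(c["tool_from_camera"]);R=np.array(st["eef_rot"])
        return np.array(st["tool_pos"])+R@T[:3,3], R@T[:3,:3]@d
    M=np.array(c["camera_from_world"]);R=M[:3,:3]
    return -R.T@M[:3,3], R.T@d
def plane(cam,uv,z,st=None):
    o,d=ray(cam,uv,st); return o+d*(z-o[2])/d[2]
def proj(cam,P,st=None):
    c=eyes.get_calibration(cam); K=np.array(c["intrinsics"]);D=np.array(c["distortion"])
    P=np.atleast_2d(P).astype(float)
    if cam=="wrist":
        st=st or robot.state(); T=np.array(c["tool_from_camera"]);R=np.array(st["eef_rot"])
        W=np.eye(4);W[:3,:3]=R;W[:3,3]=st["tool_pos"];M=np.linalg.inv(W@T)
    else: M=np.array(c["camera_from_world"])
    return cv2.projectPoints(P,cv2.Rodrigues(M[:3,:3])[0],M[:3,3],K,D)[0][:,0]
E
python3 - <<'E'
from h import *
a=eyes.grab_frame("scene");b=eyes.grab_frame("side");w=eyes.grab_frame("wrist")
for n,i in zip(("scene","side","wrist"),(a,b,w)): cv2.imwrite(f"pics/{n}0.png",i)
for n in("scene","side"):
    o,d=ray(n,(256,192)); print(n,o.round(3),d.round(3))
print(np.round(eyes.get_calibration("wrist")["tool_from_camera"],3)); s=robot.state();print(np.round(s["eef_rot"],3),s["grip_width"],s["time_s"])
E
```

```text
scene [ 0.991 -0.165  0.805] [-0.47   0.102 -0.877]
side [ 0.407 -0.948  0.675] [ 0.147  0.808 -0.571]
[[ 0.001 -0.965 -0.264  0.067]
 [ 1.     0.     0.     0.   ]
 [-0.    -0.264  0.965 -0.125]
 [ 0.     0.     0.     1.   ]]
[[ 0.946  0.323 -0.001]
 [ 0.323 -0.946  0.001]
 [-0.    -0.001 -1.   ]] 0.08530373498521694 0.15
```

View pics/scene0.png

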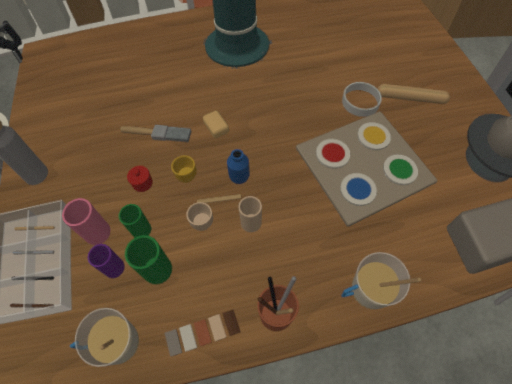

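View pics/side0.png

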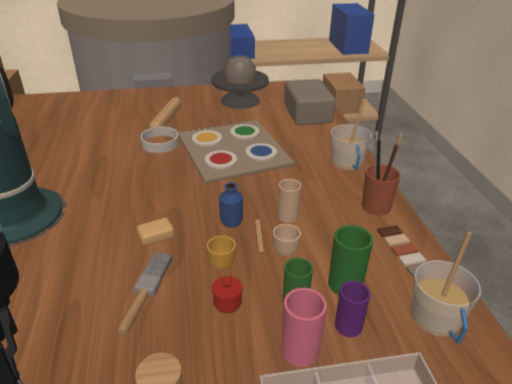

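Scene view: the green candidates are the small tumbler (135,221) and the big one (150,260). Pink (87,222) and purple (107,261) are ruled out by colour, and buff (250,213) and (200,215) must be left alone. I choose the small green at (135,221), which is (298,283) in the side view. The others are vase (238,167), bowl (184,169), jar (140,179) and the discs at (358,189) blue, (401,169) green, (375,135) yellow and (333,153) red.

```bash
cat > m.py <<'E'
from h import *
HS={"blue":(105,125,110,40),"green":(50,85,90,30),"yellow":(15,32,120,80),"red":(-6,7,150,60)}
def mask(img,c):
    h,s,v=[x.astype(int) for x in cv2.split(cv2.cvtColor(img,cv2.COLOR_BGR2HSV))]
    lo,hi,sm,vm=HS[c]; h=np.where(h>160,h-180,h) if c=="red" else h
    m=((h>=lo)&(h<=hi)&(s>sm)&(v>vm)).astype(np.uint8)
    return m
def blob(img,c,uv,r=60):
    n,l,st,ce=cv2.connectedComponentsWithStats(mask(img,c))
    k=[i for i in range(1,n) if st[i,4]>40]
    i=min(k,key=lambda i:np.hypot(*(ce[i]-uv)))
    return ce[i],st[i],(l==i).astype(np.uint8)
def tri(rs):
    A=np.zeros((3,3));b=np.zeros(3)
    for o,d in rs:
        d=d/np.linalg.norm(d);P=np.eye(3)-np.outer(d,d);A+=P;b+=P@o
    x=np.linalg.solve(A,b);return x
E
python3 - <<'E'
from m import *
a=cv2.imread("pics/scene0.png");b=cv2.imread("pics/side0.png")
D={"blue":((358,189),(261,151)),"green":((401,169),(245,131)),"yellow":((375,135),(207,137)),"red":((333,153),(221,159))}
P={"blue":((238,167),(231,207)),"green":((135,221),(298,283)),"yellow":((184,169),(222,253)),"red":((140,179),(228,294))}
for c in D:
    u,v=blob(a,c,D[c][0])[:2];u2,v2=blob(b,c,D[c][1])[:2]
    print("disc",c,u.round(1),v[4],plane("scene",u,.023)[:2].round(4),plane("side",u2,.023)[:2].round(4))
for c in P:
    u,v=blob(a,c,P[c][0])[:2];u2,v2=blob(b,c,P[c][1])[:2]
    print("pot",c,u.round(0),v,u2.round(0),v2,tri([ray("scene",u),ray("side",u2)]).round(4))
# buffs and lookalikes from hand pixels
for n,p,q in [("btumb",(250,213),(289,201)),("bbowl",(200,215),(287,240)),("biggreen",(150,260),(349,261)),("pink",(87,222),(303,327))]:
    print(n,tri([ray("scene",p),ray("side",q)]).round(3))
cv2.imwrite("pics/crop.png",cv2.resize(a[140:300,50:280],None,fx=3,fy=3,interpolation=cv2.INTER_CUBIC))
E
```

```text
disc blue [358.4 188.3] 360 [0.6235 0.1737] [0.624  0.1752]
disc green [400.6 168.3] 327 [0.5955 0.3027] [0.5963 0.3039]
disc yellow [374.1 134.8] 299 [0.4788 0.2781] [0.4781 0.2788]
disc red [332.9 152.3] 307 [0.5062 0.1488] [0.506 0.15 ]
pot blue [238. 167.] [227 150  21  33 490] [231. 199.] [220 193  22  19 211] [ 0.5075 -0.1016  0.0587]
pot green [144. 247.] [ 119  204   52   80 2215] [297. 273.] [285 258  27  36 722] [ 0.626  -0.3429  0.0303]
pot yellow [234. 193.] [    0     0   512   384 95991] [221. 251.] [206 235  30  35 861] [ 0.4852 -0.1158 -0.0898]
pot red [139. 178.] [127 166  25  26 492] [227. 294.] [212 276  31  37 954] [ 0.464  -0.35    0.0272]
btumb [ 0.637 -0.104  0.046]
bbowl [ 0.606 -0.218  0.029]
biggreen [ 0.7   -0.337  0.064]
pink [ 0.575 -0.473  0.061]
```

View pics/crop.png

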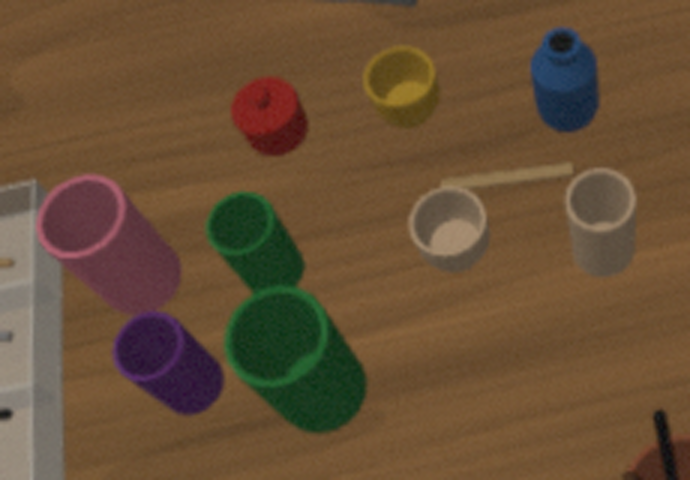

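View pics/wrist0.png

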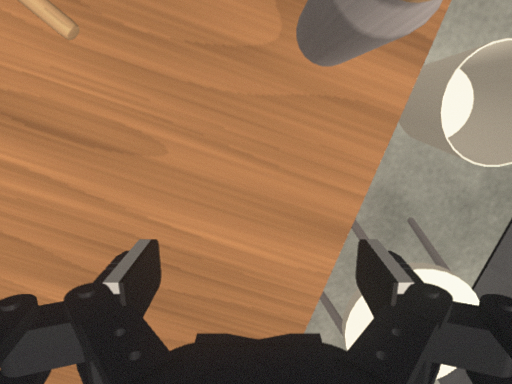

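The crop shows one small green tumbler with its rim centre at about crop (241,222), i.e. scene (130,214). The big green one beside it has its rim at (277,335) and is clearly larger, so the choice holds. The vase lip is at (561,41) and the bowl rim at (401,78). The wrist view shows only empty table and the fingers.

```bash
python3 - <<'E'
from h import *
S=lambda x,y:(50+x/3,140+y/3)
for n,p,z in [("vase",S(561,41),.1),("green",S(241,222),.09),("yellow",S(401,78),.048),("jar knob",S(264,98),.06),("bigg",S(277,335),.13),("purple",S(149,345),.09),("pink",S(82,218),.12),("bt",S(601,200),.09),("bb",S(449,222),.048)]:
    print(n,plane("scene",p,z).round(3))
for n,p,z in [("vase",(231,187),.1),("green",(298,268),.09),("yellow",(222,244),.048),("jar knob",(228,281),.06)]:
    print(n,plane("side",p,z).round(3))
s=robot.state();print(s["tool_pos"],np.arctan2(s["eef_rot"][1][0],s["eef_rot"][0][0]))
E
```

```text
vase [ 0.503 -0.101  0.1  ]
green [ 0.594 -0.362  0.09 ]
yellow [ 0.47  -0.233  0.048]
jar knob [ 0.469 -0.344  0.06 ]
bigg [ 0.704 -0.334  0.13 ]
purple [ 0.674 -0.435  0.09 ]
pink [ 0.579 -0.469  0.12 ]
bt [ 0.64  -0.102  0.09 ]
bb [ 0.61  -0.216  0.048]
vase [ 0.504 -0.108  0.1  ]
green [ 0.592 -0.368  0.09 ]
yellow [ 0.468 -0.234  0.048]
jar knob [ 0.467 -0.351  0.06 ]
[ 0.20970462 -0.61482542  0.24756757] 0.32872915599036223
```

carry_out --pt "1 442 -390 0 0.329" --pt "1 442 -390 0 0.329" --pt "1 442 -390 0 0.329" --pt "1 442 -390 0 0.329" --pt "1 442 -390 0 0.329" --pt "1 442 -390 0 0.329" --pt "1 442 -390 0 0.329" --pt "1 442 -390 0 0.329" --pt "1 442 -390 0 0.329" --pt "1 442 -390 0 0.329" --pt "1 442 -390 0 0.329" --pt "1 442 -390 0 0.329" --force 30

```text
time_s: 1.35
tool_pos: [0.5032, -0.1003, 0.2484]
eef_rot: [[1.0, 0.002, 0.0], [0.002, -1.0, 0.001], [0.0, -0.001, -1.0]]
wrist_force: [0.6, -0.4, 0.1]
grip_width: 0.0855
grasp_force: 0.0
```

```bash
cat > w.py <<'E'
from m import *
def look(name,c=None,zs=()):
    s=robot.state();i=eyes.grab_frame("wrist");cv2.imwrite(f"pics/{name}.png",i)
    if c:
        n,l,st,ce=cv2.connectedComponentsWithStats(mask(i,c))
        for k in range(1,n):
            if st[k,4]>600:
                ct=max(cv2.findContours((l==k).astype(np.uint8),0,2)[0],key=cv2.contourArea)
                e=cv2.fitEllipse(cv2.convexHull(ct))
                print(c,st[k],"cen",ce[k].round(1),"ell",np.round(e[0],1),np.round(e[1],1),[plane("wrist",e[0],z,s)[:2].round(4) for z in zs])
    return i,s
E
python3 - <<'E'
from w import *
i,s=look("w1","blue",(.1,.07,.05))
E
```

```text
blue [ 233  145   55   54 1886] cen [260.  169.4] ell [259.9 171.1] [54.  54.7] [array([ 0.5107, -0.1022]), array([ 0.5043, -0.1024]), array([ 0.4999, -0.1025])]
```

View pics/w1.png

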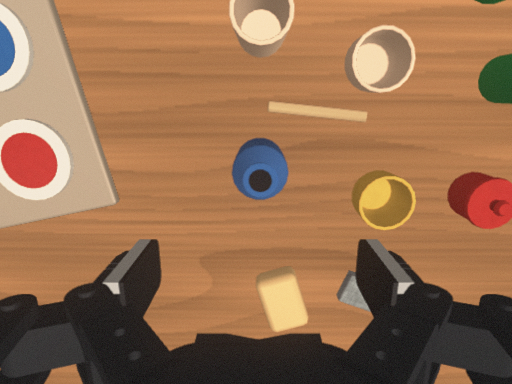

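Vase lip at (260,181), body centred at (260,171), which puts the vase at (0.504,-0.102). This agrees with the scene estimate. Yellow bowl is at (386,201), jar at (486,201), and red disc at (30,160).

carry_out --pt "1 1 2 50 0" --pt "1 1 2 100 0" --pt "1 1 2 130 0" --pt "1 1 2 160 0" --pt "1 1 2 185 0" --pt "1 1 2 198 0" --pt "1 1 2 198 0" --pt "-1 1 2 198 0" --pt "-1 1 2 198 0" --pt "-1 1 2 198 0" --pt "-1 1 2 198 0" --pt "-1 1 2 198 0" --force 40

```text
time_s: 2.6
tool_pos: [0.5046, -0.1051, 0.0519]
eef_rot: [[1.0, 0.0, 0.003], [0.0, -1.0, -0.0], [0.003, 0.0, -1.0]]
wrist_force: [0.4, 2.5, 7.7]
grip_width: 0.0525
grasp_force: 43.1
```

carry_out --pt "-1 0 0 -15 0" --pt "-1 0 0 -45 0" --pt "-1 0 0 -90 0" --pt "-1 0 0 -120 0" --pt "-1 60 -140 -120 0" --pt "-1 60 -140 -120 0" --pt "-1 60 -140 -120 0" --pt "-1 119 -278 -120 0" --pt "-1 119 -278 -120 0" --pt "-1 119 -278 -120 0" --pt "-1 119 -278 -120 0" --pt "-1 119 -278 -120 0"

```text
time_s: 3.8
tool_pos: [0.6216, 0.1743, 0.1697]
eef_rot: [[1.0, 0.003, -0.001], [0.003, -1.0, -0.0], [-0.001, 0.0, -1.0]]
wrist_force: [0.3, -0.4, -4.0]
grip_width: 0.0529
grasp_force: 43.6
```

```bash
python3 - <<'E'
from w import *
i,s=look("w2","blue",(.023,))
print(s["tool_pos"],s["grip_width"],s["wrist_force"])
a=eyes.grab_frame("scene");b=eyes.grab_frame("side")
cv2.imwrite("pics/c2.png",np.hstack([i,cv2.resize(b[60:252,130:386],(512,384))])[:, :] if 0 else cv2.resize(np.hstack([i,cv2.resize(b[60:252,130:386],(512,384))]),(800,300)))
E
```

```text
blue [ 222  144   71   50 2574] cen [257.  168.2] ell [257.1 177.4] [68.  70.4] [array([0.6238, 0.1747])]
blue [  187   189   143   145 15008] cen [259.5 269.5] ell [258.6 278.1] [138.4 176. ] [array([0.5278, 0.173 ])]
[0.62159644 0.17431771 0.16965755] 0.05293720822603228 [ 0.27297529 -0.42758318 -4.0006162 ]
```

View pics/c2.png

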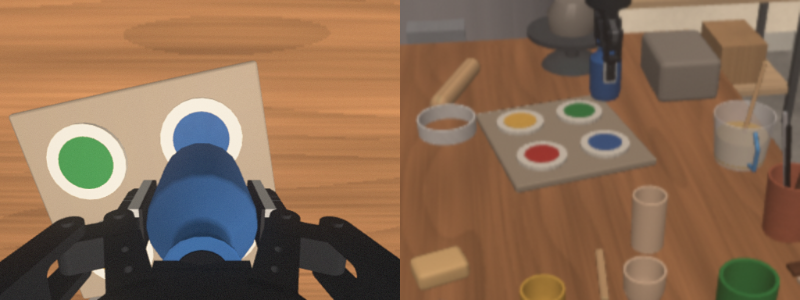

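Vase is held upright. The blue spot, partly hidden, sits at (401/2,135) in the montage and fits at (0.6238,0.1747), matching the earlier disc position.

carry_out --pt "-1 2 0 40 0" --pt "-1 2 0 70 0" --pt "-1 2 0 84 0" --pt "-1 2 0 88 0" --pt "-1 2 0 91 0" --pt "-1 2 0 93 0" --pt "-1 2 0 95 0" --pt "-1 2 0 95 0"

```text
time_s: 4.75
tool_pos: [0.6247, 0.1727, 0.0759]
eef_rot: [[1.0, -0.0, 0.001], [-0.0, -1.0, 0.0], [0.001, -0.0, -1.0]]
wrist_force: [-0.5, 0.7, -3.4]
grip_width: 0.0522
grasp_force: 43.6
```

carry_out --pt "-1 0 -1 1 0" --pt "-1 0 -1 2 0" --pt "-1 0 -1 2 0"

```text
time_s: 5.05
tool_pos: [0.6248, 0.1735, 0.075]
eef_rot: [[1.0, -0.0, 0.001], [-0.0, -1.0, -0.001], [0.001, 0.001, -1.0]]
wrist_force: [-3.2, -1.9, 5.6]
grip_width: 0.0527
grasp_force: 44.7
```

carry_out --pt "0.2 0 0 0 0" --pt "1 0 0 0 0" --pt "1 0 0 0 0" --pt "1 0 0 0 0" --pt "1 0 0 -20 0" --pt "1 0 0 -60 0" --pt "1 0 0 -110 0" --pt "1 0 0 -160 0" --pt "1 0 0 -175 0" --pt "1 0 0 -175 0"

```text
time_s: 6.05
tool_pos: [0.6259, 0.1743, 0.2518]
eef_rot: [[1.0, -0.0, 0.006], [-0.0, -1.0, 0.002], [0.006, -0.002, -1.0]]
wrist_force: [-0.6, 0.1, -0.9]
grip_width: 0.0854
grasp_force: 0.0
```

```bash
python3 - <<'E'
from w import *
i,s=look("w3","blue",(.123,.093))
print(s["tool_pos"])
d=proj("wrist",[[.6235,.1745,.123]],s);print("expected lip",d)
b=eyes.grab_frame("side")
cv2.imwrite("pics/c3.png",cv2.resize(np.hstack([i,cv2.resize(b[60:252,130:386],(512,384))]),(800,300)))
E
```

```text
blue [ 231  139   58   70 2286] cen [259.5 173.9] ell [258.5 173.8] [58.7 70. ] [array([0.6362, 0.1738]), array([0.6297, 0.1738])]
[0.62591958 0.1743036  0.25180788]
expected lip [[257.59152305 189.33242946]]
```

View pics/c3.png

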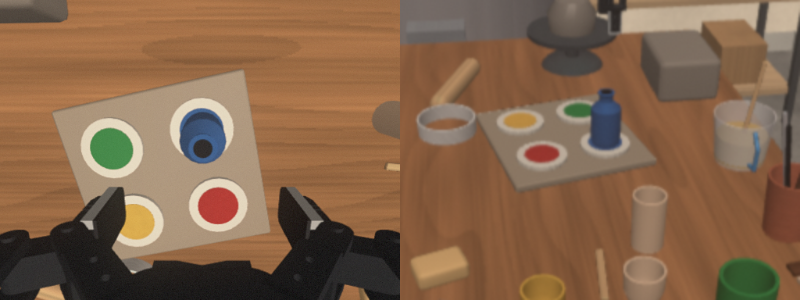

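Vase stands upright on the blue disc. Its lip at montage (202,148), i.e. wrist (259,189.5), matches the expected (257.6,189.3), so it is within about 1 mm. Next is the green tumbler.

carry_out --pt "1 -32 538 0 0" --pt "1 -32 538 0 0" --pt "1 -32 538 0 0" --pt "1 -32 538 0 0" --pt "1 -32 538 0 0" --pt "1 -32 538 0 0" --pt "1 -32 538 0 0" --pt "1 -32 538 0 0" --pt "1 -32 538 0 0" --pt "1 -32 538 0 0" --pt "1 -32 538 0 0" --pt "1 -32 538 0 0"

```text
time_s: 7.35
tool_pos: [0.588, -0.3725, 0.2444]
eef_rot: [[1.0, -0.011, -0.006], [-0.011, -1.0, -0.002], [-0.006, 0.002, -1.0]]
wrist_force: [-0.3, 0.6, -0.4]
grip_width: 0.0851
grasp_force: 0.0
```

```bash
python3 - <<'E'
from w import *
# discs refined from the earlier wrist view (pose of that moment)
i=cv2.imread("pics/w3.png");s3=dict(tool_pos=[.62592,.1743,.25181],eef_rot=[[1,0,.006],[0,-1,.002],[.006,-.002,-1]])
for c,p in [("green",(142,190)),("red",(279,263)),("yellow",(176,284))]:
    try: u=blob(i,c,p);print(c,u[0],u[1],plane("wrist",u[0],.023,s3))
    except Exception as e: print(c,e)
i,s=look("w4","green",(.09,.0))
print(s["tool_pos"])
E
```

```text
green [142.29155313 190.00408719] [ 116  164   54   53 2202] [0.59564353 0.3040003  0.023     ]
red [278.7597367  263.09434997] [ 254  241   51   46 1823] [0.50581221 0.14966291 0.023     ]
yellow [175.458474   284.06684673] [ 153  261   44   45 1481] [0.47739748 0.27448626 0.023     ]
green [ 154    0  103   86 7577] cen [206.7  38.7] ell [206.   31.1] [ 99.9 115.8] [array([ 0.7055, -0.3337]), array([ 0.7216, -0.321 ])]
green [ 220  134   58   66 2896] cen [248.6 167.7] ell [248.7 167.5] [56.4 65.6] [array([ 0.5965, -0.3652]), array([ 0.5775, -0.3626])]
[ 0.58796326 -0.37246059  0.24440576]
```

View pics/w4.png

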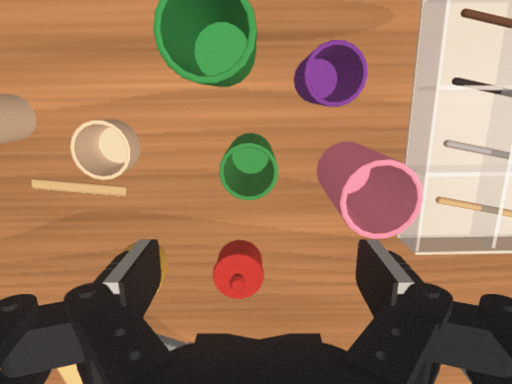

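Small green tumbler: rim centred at (249,170), which puts it at (0.593,-0.365). Big green is at (206,35), purple at (337,73) and pink at (380,195), all well clear of the fingers.

carry_out --pt "1 0 0 0 0" --pt "1 0 0 0 0" --pt "1 0 0 0 0"

```text
time_s: 7.7
tool_pos: [0.5928, -0.3625, 0.2479]
eef_rot: [[1.0, 0.002, -0.0], [0.002, -1.0, 0.001], [-0.0, -0.001, -1.0]]
wrist_force: [-0.4, -0.0, 0.4]
grip_width: 0.0853
grasp_force: 0.0
```

carry_out --pt "1 0 1 50 0" --pt "1 0 1 100 0" --pt "1 0 1 130 0" --pt "1 0 1 160 0" --pt "1 0 1 185 0" --pt "1 0 1 198 0" --pt "1 0 1 198 0" --pt "-1 0 1 198 0" --pt "-1 0 1 198 0" --pt "-1 0 1 198 0" --pt "-1 0 1 198 0" --pt "-1 0 1 198 0"

```text
time_s: 8.9
tool_pos: [0.5933, -0.3661, 0.0525]
eef_rot: [[1.0, -0.0, 0.003], [-0.0, -1.0, -0.002], [0.003, 0.002, -1.0]]
wrist_force: [-0.4, 1.1, 6.4]
grip_width: 0.0515
grasp_force: 41.3
```

carry_out --pt "-1 0 0 -15 0" --pt "-1 0 0 -45 0" --pt "-1 0 0 -90 0" --pt "-1 0 0 -130 0" --pt "-1 0 0 -150 0" --pt "-1 -20 -300 -150 0" --pt "-1 -20 -300 -150 0" --pt "-1 -20 -300 -150 0" --pt "-1 -20 -300 -150 0" --pt "-1 -20 -300 -150 0" --pt "-1 -20 -300 -150 0" --pt "-1 -20 -300 -150 0"

```text
time_s: 10.1
tool_pos: [0.5718, -0.056, 0.2016]
eef_rot: [[1.0, 0.012, 0.001], [0.012, -1.0, 0.004], [0.001, -0.004, -1.0]]
wrist_force: [0.5, -0.2, -1.3]
grip_width: 0.0514
grasp_force: 42.3
```

carry_out --pt "-1 23 -366 0 0" --pt "-1 23 -366 0 0" --pt "-1 23 -366 0 0" --pt "-1 23 -366 0 0" --pt "-1 23 -366 0 0" --pt "-1 23 -366 0 0" --pt "-1 23 -366 0 0" --pt "-1 23 -366 0 0" --pt "-1 23 -366 0 0" --pt "-1 23 -366 0 0" --pt "-1 23 -366 0 0"

```text
time_s: 11.2
tool_pos: [0.5961, 0.2979, 0.2003]
eef_rot: [[1.0, -0.003, 0.0], [-0.003, -1.0, -0.002], [0.0, 0.002, -1.0]]
wrist_force: [-0.4, -0.0, -2.4]
grip_width: 0.0511
grasp_force: 42.5
```

carry_out --pt "-1 0 -5 45 0" --pt "-1 0 -5 85 0" --pt "-1 0 -5 108 0" --pt "-1 0 -5 116 0" --pt "-1 0 -5 120 0" --pt "-1 0 -5 123 0" --pt "-1 0 -5 125 0" --pt "-1 0 -5 125 0"

```text
time_s: 12.0
tool_pos: [0.596, 0.3057, 0.0763]
eef_rot: [[1.0, -0.0, 0.001], [-0.0, -1.0, 0.001], [0.001, -0.001, -1.0]]
wrist_force: [0.4, -0.3, -1.3]
grip_width: 0.0514
grasp_force: 42.5
```

carry_out --pt "-1 0 1 1 0" --pt "-1 0 2 2 0" --pt "-1 0 2 2 0"

```text
time_s: 12.3
tool_pos: [0.5961, 0.3053, 0.0755]
eef_rot: [[1.0, 0.0, 0.003], [0.0, -1.0, 0.003], [0.003, -0.003, -1.0]]
wrist_force: [-1.8, 1.6, 5.9]
grip_width: 0.0515
grasp_force: 42.8
```

carry_out --pt "0.2 0 0 0 0" --pt "1 0 0 0 0" --pt "1 0 0 0 0" --pt "1 0 0 0 0" --pt "1 0 0 -20 0" --pt "1 0 0 -60 0" --pt "1 0 0 -110 0" --pt "1 0 0 -160 0" --pt "1 0 0 -175 0" --pt "1 0 0 -175 0" --pt "1 0 0 -175 0" --pt "1 0 0 -175 0"

```text
time_s: 13.5
tool_pos: [0.5945, 0.3028, 0.2458]
eef_rot: [[1.0, -0.0, -0.004], [-0.0, -1.0, -0.002], [-0.004, 0.002, -1.0]]
wrist_force: [0.1, 0.1, -1.7]
grip_width: 0.0851
grasp_force: 0.0
```

```bash
python3 - <<'E'
from w import *
i,s=look("w5","green",(.113,))
print(s["tool_pos"])
print("expected rim",proj("wrist",[[.5957+.026*np.cos(t),.3037+.026*np.sin(t),.113] for t in (0,np.pi/2,np.pi,-np.pi/2)],s).round(0))
b=eyes.grab_frame("side")
cv2.imwrite("pics/c5.png",cv2.resize(np.hstack([i,cv2.resize(b[60:252,130:386],(512,384))]),(800,300)))
E
```

```text
green [ 223  134   62   79 3908] cen [254.6 173.3] ell [254.7 173.2] [64.3 79.5] [array([0.6031, 0.3049])]
[0.59448186 0.30281715 0.24577462]
expected rim [[256. 150.]
 [224. 182.]
 [256. 213.]
 [288. 182.]]
```

View pics/c5.png

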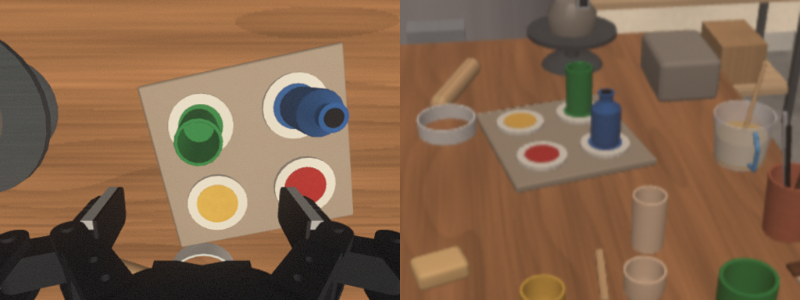

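Green tumbler stands on its disc: rim spans 223–285 with its bottom at 213, against an expected 224–288 and 213, so within 2 mm. Both tall pots are upright in the side view. Now the yellow bowl.

carry_out --pt "1 -127 537 0 0" --pt "1 -127 537 0 0" --pt "1 -127 537 0 0" --pt "1 -127 537 0 0" --pt "1 -127 537 0 0" --pt "1 -127 537 0 0" --pt "1 -127 537 0 0" --pt "1 -127 537 0 0" --pt "1 -127 537 0 0" --pt "1 -127 537 0 0" --pt "1 -127 537 0 0" --pt "1 -127 537 0 0"

```text
time_s: 14.8
tool_pos: [0.4651, -0.2408, 0.2473]
eef_rot: [[1.0, -0.012, -0.003], [-0.012, -1.0, -0.003], [-0.003, 0.003, -1.0]]
wrist_force: [-0.8, 1.3, -0.1]
grip_width: 0.0854
grasp_force: 0.0
```

carry_out --pt "1 0 0 0 0" --pt "1 0 0 0 0" --pt "1 0 0 0 0" --pt "1 0 0 0 0"

```text
time_s: 15.2
tool_pos: [0.4687, -0.2319, 0.2481]
eef_rot: [[1.0, 0.002, -0.0], [0.002, -1.0, 0.0], [-0.0, -0.0, -1.0]]
wrist_force: [-0.1, 0.9, -0.4]
grip_width: 0.0859
grasp_force: 0.0
```

```bash
python3 - <<'E'
from w import *
HS["yellow"]=(21,32,150,70)
i,s=look("w6","yellow",(.048,.0)); print(s["tool_pos"])
i,s=look("w6r","red",(.048,))
E
```

```text
yellow [243 146  35  34 924] cen [260.1 162.4] ell [260.1 162.4] [33.6 34.6] [array([ 0.4738, -0.2343]), array([ 0.4647, -0.2347])]
[ 0.46872473 -0.23193379  0.24814604]
red [ 338  141   62   57 2691] cen [368.8 168.7] ell [368.7 168.8] [55.6 62.3] [array([ 0.4676, -0.3445])]
```

View pics/w6.png

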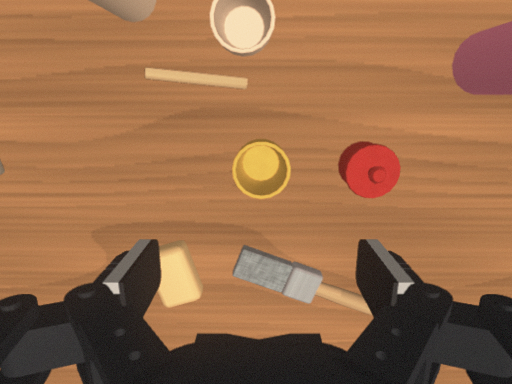

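Bowl rim centred at (261,170), putting the bowl at (0.469,-0.2345). Jar lid at (372,170), about (0.467,-0.346). Clearances are fine.

carry_out --pt "1 1 2 50 0" --pt "1 1 2 100 0" --pt "1 1 2 145 0" --pt "1 1 2 180 0" --pt "1 1 2 205 0" --pt "1 1 2 216 0" --pt "1 1 2 216 0" --pt "-1 1 2 216 0" --pt "-1 1 2 216 0" --pt "-1 1 2 216 0" --pt "-1 1 2 216 0" --pt "-1 1 2 216 0" --force 30

```text
time_s: 16.5
tool_pos: [0.4704, -0.2358, 0.0342]
eef_rot: [[1.0, -0.0, 0.003], [-0.0, -1.0, -0.001], [0.003, 0.001, -1.0]]
wrist_force: [-0.1, 0.7, 7.2]
grip_width: 0.0591
grasp_force: 32.1
```

carry_out --pt "-1 0 0 -15 0" --pt "-1 0 0 -45 0" --pt "-1 0 0 -90 0" --pt "-1 0 0 -120 0" --pt "-1 8 -300 -120 0" --pt "-1 8 -300 -120 0" --pt "-1 8 -300 -120 0" --pt "-1 8 -300 -120 0" --pt "-1 8 -300 -120 0" --pt "-1 8 -300 -120 0" --pt "-1 8 -300 -120 0" --pt "-1 8 -300 -120 0"

```text
time_s: 17.7
tool_pos: [0.4773, 0.0658, 0.1533]
eef_rot: [[1.0, 0.003, 0.001], [0.003, -1.0, -0.0], [0.001, 0.0, -1.0]]
wrist_force: [-0.2, -0.4, -1.5]
grip_width: 0.0593
grasp_force: 33.1
```

carry_out --pt "-1 0 -212 0 0" --pt "-1 0 -212 0 0" --pt "-1 0 -212 0 0" --pt "-1 0 -212 0 0" --pt "-1 0 -212 0 0" --pt "-1 0 -212 0 0" --pt "-1 0 -212 0 0" --pt "-1 0 -212 0 0"

```text
time_s: 18.5
tool_pos: [0.4782, 0.2735, 0.1522]
eef_rot: [[1.0, -0.004, -0.0], [-0.004, -1.0, -0.002], [0.0, 0.002, -1.0]]
wrist_force: [-0.3, -0.5, -1.9]
grip_width: 0.0593
grasp_force: 33.2
```

carry_out --pt "-1 0 0 40 0" --pt "-1 0 0 70 0" --pt "-1 0 0 84 0" --pt "-1 0 0 90 0" --pt "-1 0 0 93 0" --pt "-1 0 0 95 0" --pt "-1 0 0 96 0" --pt "-1 0 0 96 0"

```text
time_s: 19.3
tool_pos: [0.478, 0.277, 0.0573]
eef_rot: [[1.0, -0.0, 0.002], [-0.0, -1.0, 0.001], [0.002, -0.001, -1.0]]
wrist_force: [0.0, -1.1, 2.1]
grip_width: 0.0592
grasp_force: 33.4
```

In contact and within 1 mm, so release and rise.

carry_out --pt "-1 0 0 1 0" --pt "0.4 0 0 1 0" --pt "1 0 0 1 0" --pt "1 0 0 1 0" --pt "1 0 0 -20 0" --pt "1 0 0 -60 0" --pt "1 0 0 -110 0" --pt "1 0 0 -160 0" --pt "1 0 0 -190 0" --pt "1 0 0 -190 0" --pt "1 0 0 -190 0"

```text
time_s: 20.4
tool_pos: [0.4774, 0.2766, 0.2466]
eef_rot: [[1.0, -0.0, 0.001], [-0.0, -1.0, 0.0], [0.001, -0.0, -1.0]]
wrist_force: [0.5, -0.6, 0.2]
grip_width: 0.0856
grasp_force: 0.0
```

```bash
python3 - <<'E'
from w import *
i,s=look("w7"); print(s["tool_pos"])
P=[.478,.278,.071]
for x,y in proj("wrist",[[P[0]+.03*np.cos(t),P[1]+.03*np.sin(t),P[2]] for t in np.arange(0,6.28,.5)],s): cv2.circle(i,(int(x),int(y)),2,(255,0,255),-1)
b=eyes.grab_frame("side")
cv2.imwrite("pics/c7.png",cv2.resize(np.hstack([i,cv2.resize(b[60:252,130:386],(512,384))]),(800,300)))
E
```

```text
[0.47740893 0.27655788 0.24661776]
```

View pics/c7.png

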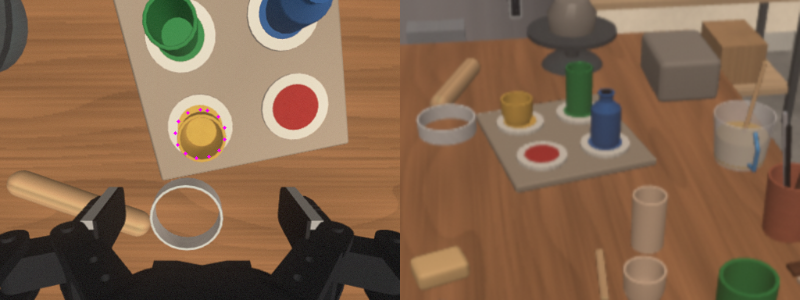

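Bowl is upright on the yellow disc. Its rim at montage (201,133) lies on the predicted ring, within about 1 mm. Now the jar.

carry_out --pt "1 -11 500 0 0" --pt "1 -11 500 0 0" --pt "1 -11 500 0 0" --pt "1 -11 500 0 0" --pt "1 -11 500 0 0" --pt "1 -11 500 0 0" --pt "1 -11 500 0 0" --pt "1 -11 500 0 0" --pt "1 -11 500 0 0" --pt "1 -11 500 0 0" --pt "1 -11 623 0 0" --pt "1 -11 623 0 0"

```text
time_s: 21.7
tool_pos: [0.4651, -0.3248, 0.2444]
eef_rot: [[1.0, -0.0, -0.003], [-0.0, -1.0, 0.001], [-0.003, -0.001, -1.0]]
wrist_force: [1.1, 0.2, 1.3]
grip_width: 0.0852
grasp_force: 0.0
```

carry_out --pt "1 0 23 0 0" --pt "1 0 23 0 0" --pt "1 0 23 0 0" --pt "1 0 23 0 0"

```text
time_s: 22.1
tool_pos: [0.4663, -0.3444, 0.2451]
eef_rot: [[1.0, 0.002, -0.002], [0.002, -1.0, 0.002], [-0.002, -0.002, -1.0]]
wrist_force: [0.6, -0.1, -0.7]
grip_width: 0.0852
grasp_force: 0.0
```

```bash
python3 - <<'E'
from w import *
i,s=look("w8","red",(.048,.024)); print(s["tool_pos"])
E
```

```text
red [ 235  139   56   57 2466] cen [263.  167.6] ell [263.  167.6] [55.  56.8] [array([ 0.4665, -0.3493]), array([ 0.4615, -0.3497])]
[ 0.46632514 -0.34438678  0.24514547]
```

carry_out --pt "1 0 3 50 0" --pt "1 0 3 100 0" --pt "1 0 3 145 0" --pt "1 0 3 180 0" --pt "1 0 3 205 0" --pt "1 0 3 217 0" --pt "1 0 3 217 0" --pt "-1 0 3 217 0" --pt "-1 0 3 217 0" --pt "-1 0 3 217 0" --pt "-1 0 3 217 0" --pt "-1 0 3 217 0"

```text
time_s: 23.35
tool_pos: [0.4674, -0.3498, 0.0313]
eef_rot: [[1.0, -0.0, 0.003], [-0.0, -1.0, -0.002], [0.003, 0.002, -1.0]]
wrist_force: [-0.9, 1.3, 6.7]
grip_width: 0.0552
grasp_force: 31.2
```

carry_out --pt "-1 0 0 -15 0" --pt "-1 0 0 -45 0" --pt "-1 0 0 -90 0" --pt "-1 0 0 -120 0" --pt "-1 39 -300 -120 0" --pt "-1 39 -300 -120 0" --pt "-1 39 -300 -120 0" --pt "-1 39 -300 -120 0" --pt "-1 39 -300 -120 0" --pt "-1 39 -300 -120 0" --pt "-1 39 -300 -120 0" --pt "-1 39 -300 -120 0"

```text
time_s: 24.55
tool_pos: [0.5056, -0.0477, 0.1503]
eef_rot: [[1.0, 0.004, 0.001], [0.004, -1.0, -0.0], [0.001, 0.0, -1.0]]
wrist_force: [0.4, -1.7, -1.4]
grip_width: 0.055
grasp_force: 32.4
```

carry_out --pt "-1 0 -198 0 0" --pt "-1 0 -198 0 0" --pt "-1 0 -198 0 0" --pt "-1 0 -198 0 0" --pt "-1 0 -198 0 0" --pt "-1 0 -198 0 0" --pt "-1 0 -198 0 0" --pt "-1 0 -198 0 0"

```text
time_s: 25.35
tool_pos: [0.5058, 0.1461, 0.1494]
eef_rot: [[1.0, -0.004, 0.0], [-0.004, -1.0, -0.001], [0.0, 0.001, -1.0]]
wrist_force: [-0.6, -0.3, -1.3]
grip_width: 0.0553
grasp_force: 32.6
```

```bash
python3 - <<'E'
from w import *
i,s=look("w9"); print(s["tool_pos"],s["grip_width"])
b=eyes.grab_frame("side")
cv2.imwrite("pics/c9.png",cv2.resize(np.hstack([i,cv2.resize(b[60:252,130:386],(512,384))]),(800,300)))
E
```

```text
[0.50580001 0.14612891 0.14938712] 0.055317172886672344
```

View pics/c9.png

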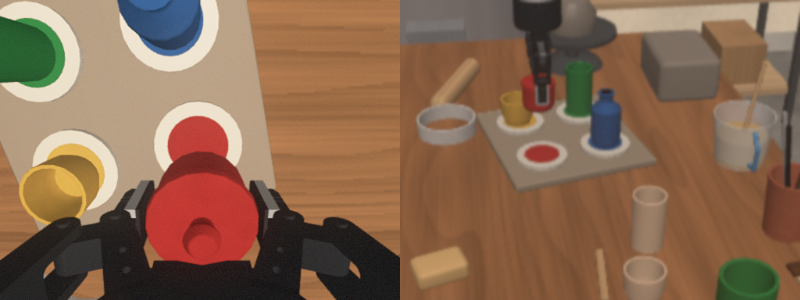

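Jar is held level over the red disc, with the spot at montage (198,145). Lower it.

carry_out --pt "-1 0 0 40 0" --pt "-1 0 0 70 0" --pt "-1 0 0 84 0" --pt "-1 0 0 90 0" --pt "-1 0 0 93 0" --pt "-1 0 0 95 0" --pt "-1 0 0 96 0" --pt "-1 0 0 96 0"

```text
time_s: 26.25
tool_pos: [0.5061, 0.149, 0.0543]
eef_rot: [[1.0, -0.0, 0.002], [-0.0, -1.0, 0.001], [0.002, -0.001, -1.0]]
wrist_force: [-0.4, -0.7, 1.7]
grip_width: 0.0552
grasp_force: 32.8
```

carry_out --pt "-1 0 0 1 0" --pt "0.4 0 0 1 0" --pt "1 0 0 1 0" --pt "1 0 0 1 0" --pt "1 0 0 -20 0" --pt "1 0 0 -60 0" --pt "1 0 0 -110 0" --pt "1 0 0 -160 0" --pt "1 0 0 -190 0" --pt "1 0 0 -190 0" --pt "1 0 0 -190 0"

```text
time_s: 27.35
tool_pos: [0.5053, 0.1487, 0.2436]
eef_rot: [[1.0, -0.0, 0.001], [-0.0, -1.0, 0.0], [0.001, -0.0, -1.0]]
wrist_force: [0.9, -0.6, -0.2]
grip_width: 0.0852
grasp_force: 0.0
```

```bash
python3 - <<'E'
from w import *
i,s=look("w10"); print(s["tool_pos"])
for P,r in [((.506,.1495,.071),.029),((.5957,.3035,.113),.026),((.478,.278,.071),.03),((.6235,.1745,.123),.016)]:
  for x,y in proj("wrist",[[P[0]+r*np.cos(t),P[1]+r*np.sin(t),P[2]] for t in np.arange(0,6.28,.5)],s): cv2.circle(i,(int(x),int(y)),2,(255,0,255),-1)
b=eyes.grab_frame("side")
cv2.imwrite("pics/c10.png",cv2.resize(np.hstack([i,cv2.resize(b[60:252,130:386],(512,384))]),(800,300)))
E
```

```text
[0.50532697 0.14868075 0.24357926]
```

View pics/c10.png

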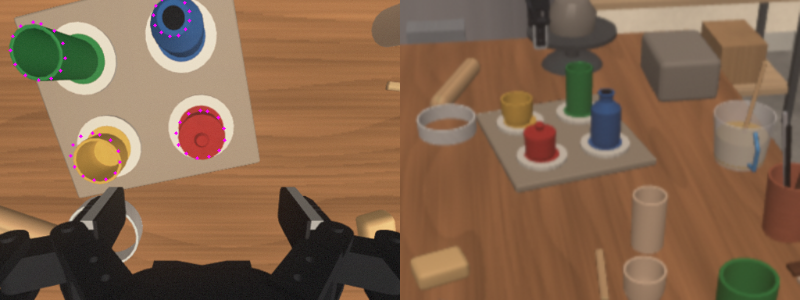

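All four pots stand upright on their discs, with rims on the predicted rings: jar (201,135), bowl (97,157), tumbler (37,52), vase (173,18). The buff pots are unmoved and the gripper is clear.

```bash
python3 -c "
from bench import robot
print(robot.job_done())"
```

```text
the job is handed in; nothing more can be done
None
```

I placed all four glazed pots upright on their matching discs, back row first, left the two buff pots alone, and handed the job in at about 27 s; no verdict came back, but my last pictures showed every pot within about 2 mm of its disc's centre.

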